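Take the collet out of the red-capped tube and shut the tube

ROBOT

A 6-joint arm with a two-finger parallel gripper is mounted at the origin on the work surface. World frame = base frame: x ahead of the robot, y to its left, z up, the work surface at z = 0. Lengths are in m, angles in rad, forces in N, time in s.
With the tool pointing down it reaches from about 0.375 to 0.9 m from the base axis. Payload 3.1 kg.
Tool frame: the origin (TCP) lies at the very end of the fingers, on their centre line; the grasp point (between the pads) lies 19 mm behind it; z points along the fingers, y is the line along which they close (so a half turn about z gives the same grasp; the last joint's range is limited). The gripper opens to 85 mm and grips with 20 to 120 N. Pads are 22 mm wide; open, the fingers measure 114 mm over their backs; the gripper's body (76 mm by 85 mm) begins 54 mm behind the grasp point. The pads swing forward as they close: fully open they stand 13 mm farther back than shut.
Start: joints at [0.936, 0.527, 1.433, -0, 1.181, -0.178], TCP at [0.275, 0.561, 0.231] pointing down, gripper open.
Joint ranges: [-3.08, 3.08], [-0.75, 2.2], [0.22, 2.44], [-1.43, 4.57], [0, 2.65], [-2.85, 2.85]. Speed limits (rad/s): [2.79, 2.79, 3.14, 3.14, 3.14, 3.14].

INTERFACE

Orientations are given as a unit quaternion [x, y, z, w].
In Python, from station import manip gives the robot as it stands.
- The arm moves only by the shell command python3 -m handwheel 'ROWS' [FORCE]. ROWS is JSON, a list of rows, each a list of 7 numbers: the shift along the world's x, y, z in mm, then the turn, a rotation vector about the world's x, y, z in degrees, then the opening, from 0 (shut) to 1 (fully open). A call has exactly 10 rows; each row shifts and turns the commanded pose from where the row before left it; what a row does not reach is not made up. A row lasts 1/8 s, in which the tool goes at most 62.5 mm and 10.7 degrees, less where a joint would pass 70% of its speed; a pose out of reach is approached as far as the arm can. A call is refused whole if a number of a shift passes 62.5 or a number of a turn 10.7, either way. A call with a gripper value outside its range is refused whole. The fingers move at their own pace and stop on an object; FORCE is the grip in N (left out, the last holds). Time passes only in rows, so rows that do not move let the fingers close, or fill a call up. It gives the time, the measured TCP pose, the force, the opening and the grip force at its end, in the units of the state.
- manip.sense(): the state, without advancing time (a new reading comes with each control period).
- manip.snapshot(name): name is "side" or "top" or "wrist"; returns the picture (480x640x3 uint8, red, green, blue); there is no depth.
- manip.get_calibration(name): a dict with "K" (3x3 intrinsics, pixels), "rvec" (rotation vector, rad) and "tvec" (3), from world to camera coordinates, as OpenCV has them. Camera axes: x right, y down, z forward; pixel columns grow to the right and rows downward; lengths in m; the calibration is good to about 2 mm. A picture is of the moment at which its call begins: read the wrist's pose just before it. get_calibration takes no time and is no camera call; for the wrist camera it gives the pose at the moment of the call.
- manip.sign_off(): hands the job in; it is judged then, once.
The state is a dict: "t": time; "q": joint angles; "qd": joint speeds; "tau": joint torques, N m; "tcp_pos": TCP position; "tool_rot": TCP orientation; "force": force on the tool from outside, world axes, zero at the start; "ft_torque": the same for the moment, N m; "finger_gap": opening from 0.0 (shut) to 1.0 (fully open); "gripper_force": force on a finger pad.
Only numpy, scipy, OpenCV 4.12 (cv2) and the standard library are available. Lean on these libraries where they do the work, as an engineer would, in place of code of your own. Each camera call takes 0.05 s, during which the arm holds its last target. There are 200 camera calls.

TASK

Flip the red cap right open, lift the collet out of that tube and stand it upright on the green mat, setting it down gently rather than dropping it. Then press the red cap shut until it clicks fully home, so that no grit gets in, without squeezing or leaning on it hard. Keep the blue and yellow caps shut and leave the spanner, the brush and the caliper where they lie.

Things in the scene. Friction and masses are not known exactly. Their poses are not given: they have to be found in the camera images.
- rack: Grey steel tube rack, 100 (x) x 308 (y) x 36 mm high, screwed to the bench. Three clear tubes with flip caps stand in black rubber sockets in a row along its y axis, 95 mm apart, pushed in by hand to different depths. Which cap colour is in which place varies. Origin: centre of its underside. Its -x side is the front, where the caps' thumb tabs are; the hinges are at the back.
- socket_red: Rubber socket of the red-capped tube; origin on the tube's axis, 6 mm above the bench, z up, axes as the rack's. The clear tube, 56 mm outside, 51.5 inside, is wedged tight in it; how far it stands out is not told and differs each time: its rim is 71 to 83 mm above the bench. Feel or look for it. The collet stands on the socket's floor, 4 mm above the origin.
- cap_red (a joint): Angle of the red cap: 0 = shut, clicked home; 2.1 rad = stop, leaning back past upright. Hinge line along y, at rim height, 31 mm behind (+x) the tube's axis. Stiff: the cap stays where it is left, but near shut a snap catch must be forced: merely folded down it stays ajar (up to 0.2 rad) and takes 6 to 12 N down on the tab to click to 0. Opening takes as much at the tab.
- under_tab_red (a point): Point on the rack's top (36 mm above the bench) straight below the shut red cap's thumb tab. The tab is a flat block 22 mm long (20 clear of the hood), 20 wide along y, 8 thick; shut, its centre is 6 mm above the rim and 68 in front of the hinge line. A 14 mm wide, 3 mm thick tongue hangs below it, next to the tube, to 12 mm below the rim. Does not move.
- under_hinge_red (a point): Point on the rack's top straight below the middle of the red hinge line. The red cap is a hollow round hood 56 mm across; shut, its flat top is 30 mm above the rim. Open to its stop it reaches 60 mm behind the hinge line and 70 above it. Thin plastic: it cracks if pressed or squeezed with over 60 N in all (two pads gripping with 20 N each make 40). Does not move.
- collet: Steel collet standing head up, loose, in the red-capped tube: 83 mm long, about 0.3 kg; body 31.8 mm across, head 37.7 across over its top 9 mm, tapering below. Origin: centre of its foot; z along it, towards the head. In the tube its foot is 10 mm above the bench, so its head stands 10 to 22 mm out of the open mouth, with about 7 mm all round to the tube's wall.
- mat: Green ribbed rubber mat, 150 (x) x 170 (y) x 4 mm, stuck to the bench. Origin: centre of its underside. The collet's foot is to stand wholly on it.
- cap_blue (a joint): Angle of the blue flip cap on the neighbouring tube, same make as the red one: 0 = shut, clicked home. To stay shut.
- cap_yellow (a joint): Angle of the yellow flip cap on the neighbouring tube, same make as the red one: 0 = shut, clicked home. To stay shut.
- wrench: Steel spanner 170 mm long lying in front of the rack; leave alone. Origin: middle of its underside.
- caliper: Steel dial caliper, 200 x 60 mm and 18 mm high, lying behind the mat; leave alone. Origin: middle of its beam's underside.
- brush: Brush 180 mm long lying in front of the mat; leave alone. Origin: middle of its underside.
Things that resemble listed ones, but are neither listed nor needed, are in the scene too. Of the things like the mat, leave any that is brown; of the rest the larger one is meant.

How it is judged:
On the way, in this order (a step that is already met when the one before it is completed fails the run):
1. the red cap is flipped right open (past 1.6 rad) (value of joint cap_red above 1.6 rad), for 0.2 s.
2. the collet stands upright on the mat, let go (x of collet in the frame of mat between -0.062 and 0.062 m and y of collet in the frame of mat between -0.072 and 0.072 m and z of collet in the frame of mat between 0 and 0.009 m and angle between collet's own z axis and vertical below 0.1 rad and contact force between the fingers and collet below 0.1 N and linear speed of collet below 0.02 m/s), for 0.3 s.
3. the red cap is clicked home again (value of joint cap_red below 0.04 rad), for 0.2 s.
At the end, for the whole second after the job is handed in: Red cap clicked home (within 0.04 rad of shut), blue and yellow caps shut too; the collet at rest, upright within 0.1 rad, foot down on the green mat (its axis within 62 mm of the mat's centre along the short side, 72 mm along the long side), nothing held (all of step 2 and value of joint each of cap_red, cap_blue, cap_yellow below 0.04 rad); the robot touches nothing.
It fails at once if the blue or the yellow cap comes open (value of joint any of cap_blue, cap_yellow above 0.25 rad).
It fails at once if the collet is knocked over or dropped (falls free) (angle between collet's own z axis and vertical above 0.8 rad or (contact force between the fingers and collet below 0.1 N and linear speed of collet above 0.45 m/s)).
It fails at once if the red cap is squeezed or leaned on with more than 60 N in all (contact force between the fingers and cap_red above 60 N).
It fails at once if the spanner, the brush or the caliper is moved by more than 30 mm (distance of any of wrench, caliper, brush from where it was at the start of the episode above 0.03 m).
It also fails if it takes over 72 s, if anything falls off the work surface, if the arm or the gripper's body presses on something with over 40 N, if the wrist force passes 120 N, or if a joint passes its speed limit or range.

## Working session

There is one attempt and no reset: what is moved stays moved. The work goes in short steps, Python scripts to look and compute and a shell command to move; the robot and the scene stay as the last step left them, time stands still between calls to the robot, and variables do not carry over. Pictures are saved under pics/ and viewed, at most 10 in all, crops included, and the job is handed in when it is done.

```bash
mkdir -p pics; ls
python3 - <<'E'
from station import manip
import cv2,numpy as np
s=manip.sense(); print(s)
for n in("top","side"):
    c=manip.get_calibration(n); print(n,c)
    cv2.imwrite(f"pics/{n}0.png",manip.snapshot(n)[:,:,::-1])
E
```

```text
pics
{'t': 0.0, 'q': array([ 9.36540802e-01,  5.28478019e-01,  1.43390441e+00, -1.51897082e-05,
        1.18141265e+00, -1.78494146e-01]), 'qd': array([ 0.0009161 , -0.00054285, -0.00026725,  0.00110215, -0.00094975,
       -0.00109548]), 'tau': array([-6.83592716e-04, -4.42350483e+01, -1.78023058e+01, -2.40300133e-04,
        8.22518341e-03, -2.77311921e-05]), 'tcp_pos': array([0.27463047, 0.56062538, 0.23032568]), 'tool_rot': array([ 2.25910558e-01,  9.74147426e-01, -1.01430723e-03, -4.28838969e-04]), 'force': array([-0.22264831,  0.82832349, -0.04414971]), 'ft_torque': array([-0.01961907, -0.01209232,  0.00385269]), 'gripper_force': 0.0, 'finger_gap': 0.9968821179734286}
top {'K': array([[566.79442024,   0.        , 323.73632758],
       [  0.        , 566.79442024, 237.40136221],
       [  0.        ,   0.        ,   1.        ]]), 'rvec': array([ 2.14272556, -2.10107752,  0.18712668]), 'tvec': array([-0.07340093,  0.50067075,  1.37752522])}
side {'K': array([[523.9111924 ,   0.        , 325.96223295],
       [  0.        , 523.9111924 , 242.57794436],
       [  0.        ,   0.        ,   1.        ]]), 'rvec': array([ 2.12428933, -0.85681189,  0.43792185]), 'tvec': array([-0.4014708 ,  0.25462032,  0.81786087])}
```

View pics/top0.png

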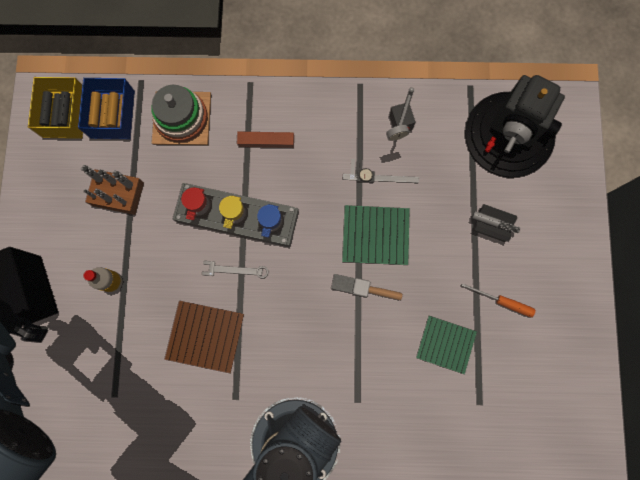

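View pics/side0.png

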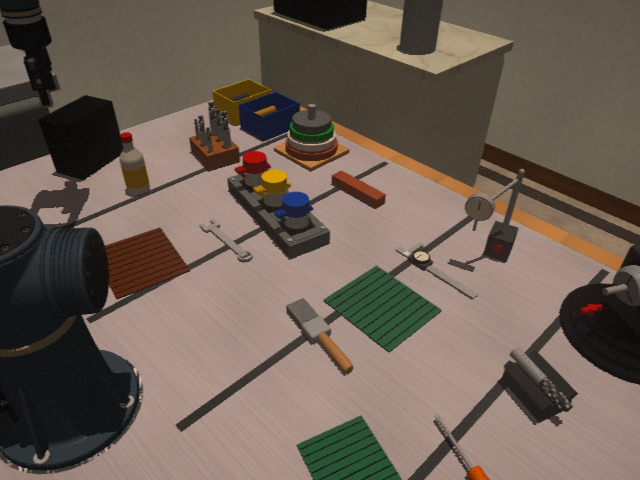

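The top view shows the red cap at (193,202), yellow at (231,209) and blue at (269,216). Two things could be mistaken for targets: the bottle's red top at (90,276), and the small green mat at (446,344) or brown one at (205,337). I choose the cap on the rack and the larger green mat at (377,235).

```bash
python3 - <<'E'
import cv2,numpy as np
a=cv2.imread('pics/top0.png');b=cv2.imread('pics/side0.png')
A=cv2.resize(a[175:255,165:305],None,fx=5.5,fy=5.5,interpolation=cv2.INTER_CUBIC)[:, :770]
cv2.imwrite('pics/c1.png',A)
B=cv2.resize(b[145:255,220:335],None,fx=5,fy=5,interpolation=cv2.INTER_CUBIC); cv2.imwrite('pics/c2.png',B)
E
cat > h.py <<'E'
import numpy as np,cv2
from station import manip
def ray(n,uv,z,c=None):
    c=c or manip.get_calibration(n); R=cv2.Rodrigues(c['rvec'])[0]; o=-R.T@c['tvec']
    d=R.T@np.linalg.inv(c['K'])@np.array([uv[0],uv[1],1.]); return o+d*(z-o[2])/d[2]
def proj(n,P,c=None):
    c=c or manip.get_calibration(n); return cv2.projectPoints(np.array(P,float).reshape(-1,3),c['rvec'],c['tvec'],c['K'],None)[0][:,0]
E
```

```text
(no output)
```

View pics/c1.png

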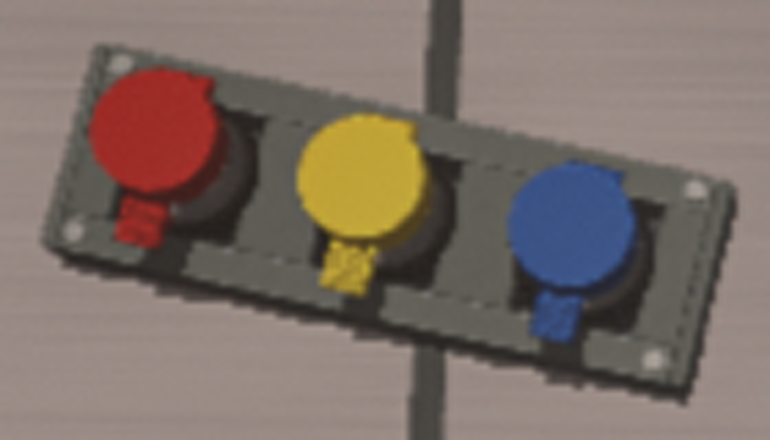

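View pics/c2.png

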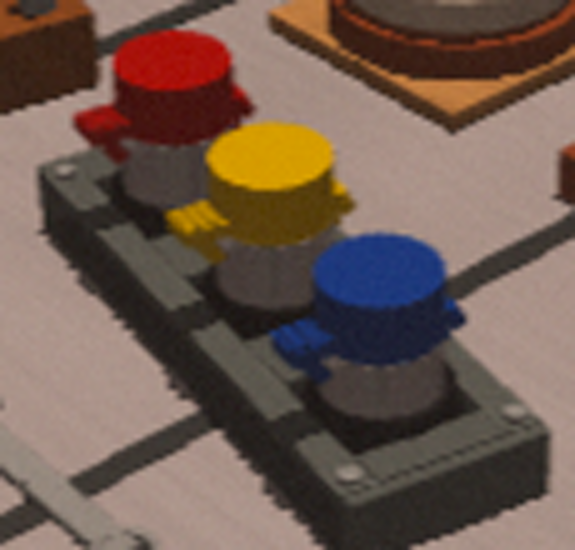

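Run:
```python
from h import *
f=lambda u,v:(165+(u+.5)/5.5-.5,175+(v+.5)/5.5-.5)
g=lambda u,v:(220+(u+.5)/5-.5,145+(v+.5)/5-.5)
P=[ray('top',f(*p),.036) for p in[(97,47),(735,185),(690,388),(45,243)]]
S=[ray('top',f(*p),.036) for p in[(121,64),(696,190),(654,359),(74,231)]]
for p in P+S:print(p.round(4))
print('len',np.linalg.norm(P[0]-P[1]),np.linalg.norm(P[0]-P[3]),np.linalg.norm(P[1]-P[2]),np.linalg.norm(P[3]-P[2]))
c=np.mean(P,0);cs=np.mean(S,0);yax=S[0]-S[1]+S[3]-S[2];yax/=np.linalg.norm(yax);yaw=np.arctan2(-yax[0],yax[1]);print('c',c,cs,'yaw deg',np.degrees(yaw))
R=np.array([[np.cos(yaw),-np.sin(yaw)],[np.sin(yaw),np.cos(yaw)]])
def tri(a,b):
    M=[];
    for n,uv in(('top',a),('side',b)):
        k=manip.get_calibration(n);M.append(k['K']@np.c_[cv2.Rodrigues(k['rvec'])[0],k['tvec']])
    X=cv2.triangulatePoints(M[0],M[1],np.array(a,float),np.array(b,float))[:,0];X=X[:3]/X[3];return X
for n,a,b in[('red',(155,130),(173,60)),('yel',(361,177),(270,156)),('blu',(572,226),(379,269)),('redtab',(141,223),(103,126))]:
    X=tri(f(*a),g(*b));print(n,X.round(4),'rack frame',(R.T@(X[:2]-(c[:2]+cs[:2])/2)).round(4),[ (proj(m,X)[0]-q).round(1) for m,q in(('top',f(*a)),('side',g(*b)))])
M=[ray('top',p,.004) for p in[(344.5,205),(410,207),(408.5,265),(343,263)]]
for p in M:print(p.round(4))
m=np.mean(M,0);print('mat',m,np.linalg.norm(M[0]-M[1]),np.linalg.norm(M[1]-M[2]),np.degrees(np.arctan2(*(M[1]-M[0])[:2])))
for n,p in(('wr',(235,269)),('cal',(380,178)),('br',(366,288)),('indic',(398,130))):print(n,ray('top',p,.01).round(3))
```

```text
[0.6391 0.3042 0.036 ]
[0.5784 0.0032 0.036 ]
[0.4824 0.0211 0.036 ]
[0.5448 0.3221 0.036 ]
[0.6311 0.2924 0.036 ]
[0.5756 0.0212 0.036 ]
[0.4956 0.0381 0.036 ]
[0.5507 0.3091 0.036 ]
len 0.30707404540701627 0.09606878002536828 0.09765073614329862 0.3074041757907153
c [0.56115377 0.16266347 0.036     ] [0.56325161 0.16519847 0.036     ] yaw deg -11.532221297366302
red [0.5804 0.2562 0.1102] rack frame [-0.0006  0.094 ] [array([-0.1,  0.1]), array([ 0.2, -0. ])]
yel [0.5612 0.1643 0.1086] rack frame [-0.001   0.0002] [array([-0.1,  0.1]), array([ 0.2, -0. ])]
blu [0.5416 0.0709 0.1047] rack frame [-0.0016 -0.0952] [array([-0.1,  0.2]), array([ 0.3, -0. ])]
redtab [0.5442 0.2657 0.0854] rack frame [-0.038   0.0961] [array([ 0., -0.]), array([-0.,  0.])]
[ 0.5969 -0.1157  0.004 ]
[ 0.5948 -0.2867  0.004 ]
[ 0.442  -0.2817  0.004 ]
[ 0.444  -0.1139  0.004 ]
mat [ 0.51941578 -0.19947722  0.004     ] 0.1709766290164524 0.15278987111077214 -179.2768264342242
wr [0.422 0.161 0.01 ]
cal [ 0.67  -0.208  0.01 ]
br [ 0.38  -0.173  0.01 ]
indic [ 0.804 -0.255  0.01 ]
```

The crops show the red cap's top at (155,130) in c1 and (173,60) in c2, with its tab at (141,223) and (103,126). The positions agree with the given sizes:
- Rack edges measure 307 x 97 mm.
- The mat measures 171 x 153 mm.
- The caps lie at ±95 mm in the rack frame.
- The red rim comes out at about 80 mm.

I'll move above the tab, with the fingers closing along the rack's y.

```bash
python3 -m handwheel '[[33,-37,0,0,0,1.8,0.6],[33,-37,0,0,0,1.8,0.6],[34,-37,0,0,0,1.8,0.6],[34,-37,0,0,0,1.8,0.6],[34,-37,0,0,0,1.8,0.6],[34,-37,0,0,0,1.8,0.6],[34,-37,-15,0,0,1.8,0.6],[31,-37,-20,0,0,2,0.6],[0,0,0,0,0,0,0.6],[0,0,0,0,0,0,0.6]]' 20
python3 - <<'E'
from h import *
c=manip.get_calibration('wrist');im=manip.snapshot('wrist');cv2.imwrite('pics/w1.png',im[:,:,::-1]);np.savez('w1.npz',**c)
print(manip.sense()['tcp_pos'],manip.sense()['tool_rot'],manip.sense()['force'])
a=np.radians(-11.53);ex=np.array([np.cos(a),np.sin(a),0]);ey=np.array([-np.sin(a),np.cos(a),0]);A=np.array([.5804,.2562,0])
for n,x,z in(('tab end',-48,90),('tab root',-28,90),('top',0,110),('hinge',31,80)):
  print(n,proj('wrist',A+ex*x/1e3+[0,0,z/1e3],c))
E
```

```text
t: 1.35
tcp_pos: [0.5415, 0.2653, 0.1959]
tool_rot: [0.101, 0.995, -0.0, -0.001]
force: [0.1, 1.1, 0.3]
finger_gap: 0.597
gripper_force: 0.0
[0.54133199 0.2659084  0.19636294] [ 1.00108578e-01  9.94976442e-01  1.35942478e-04 -3.65805308e-04] [-0.42425735  0.67342192 -0.74966091]
tab end [[308.33469079 233.176233  ]]
tab root [[308.39806776 265.05090794]]
top [[308.35069449 321.45708139]]
hinge [[308.62488925 344.22136769]]
```

View pics/w1.png

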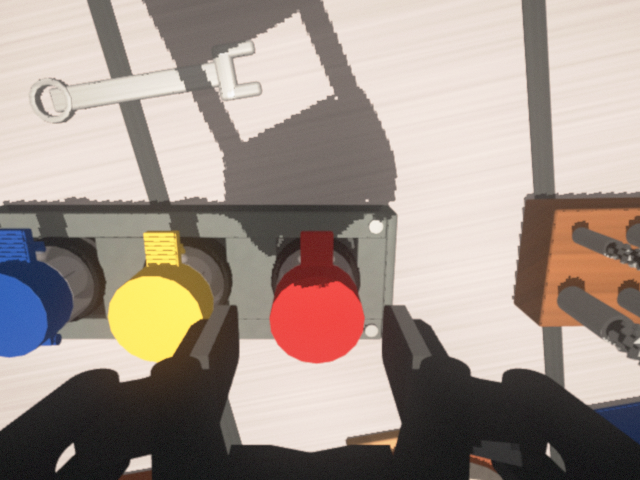

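The wrist view shows the tab at columns 301–333, rows 232–268, and the cap's centre at (317,315). That is 9 px right of the prediction, so I'll use the wrist view relative to the fingers.

Run:
```python
from h import *
c=dict(np.load('w1.npz'));t=np.array([.5413,.2659,.1964]);print(c['K'][0])
for dz in(0,-.05,-.11,-.16):print(proj('wrist',t+[0,0,dz],c))
a=np.radians(-11.53);ex=np.array([np.cos(a),np.sin(a)]);ey=np.array([-np.sin(a),np.cos(a)]);A=np.array([.5804,.2562])
for n,p,z in(('tab end',(317,232),.09),('tabroot',(317,268),.09),('cap',(317,315),.110),('screwR+',(372,331),.036),('screwF',(376,227),.036),('rackcornerF',(397,206),.036),('yelcap',(160,312),.1086),('yeltab',(162,232),.0886)):
  X=ray('wrist',p,z,c)[:2];print(n,X.round(4),'rel red axis',np.array([ex@(X-A),ey@(X-A)]).round(4))
print(ex@(t[:2]-A),ey@(t[:2]-A))
```

```text
[429.40625995   0.         310.13092983]
[[311.80297694 324.15625905]]
[[311.42432164 277.48055623]]
[[311.15355435 244.10388463]]
[[311.00494707 225.78551118]]
tab end [0.5337 0.271 ] rel red axis [-0.0487  0.0052]
tabroot [0.5559 0.2666] rel red axis [-0.0261  0.0052]
cap [0.5774 0.2619] rel red axis [-0.0041  0.005 ]
screwR+ [0.6328 0.2955] rel red axis [0.0435 0.049 ]
screwF [0.5517 0.3118] rel red axis [-0.0392  0.0487]
rackcornerF [0.5395 0.3289] rel red axis [-0.0546  0.0631]
yelcap [0.5578 0.1726] rel red axis [-0.0054 -0.0864]
yeltab [0.5154 0.1799] rel red axis [-0.0484 -0.0878]
-0.04024981474245892 0.0016889088778673977
```

```bash
python3 -m handwheel '[[1,3,-30,0,0,0,0.6],[0,0,-30,0,0,0,0.6],[0,0,-30,0,0,0,0.6],[0,0,-30,0,0,0,0.5],[0,0,0,0,0,0,0.3],[0,0,0,0,0,0,0.3],[0,0,0,0,0,0,0.15],[0,0,0,0,0,0,0.15],[0,0,0,0,0,0,0.1],[0,0,0,0,0,0,0.1]]' 20
```

```text
t: 2.65
tcp_pos: [0.5436, 0.2686, 0.0777]
tool_rot: [0.1, 0.995, 0.001, 0.001]
force: [-1.7, 0.8, 6.7]
finger_gap: 0.222
gripper_force: 25.6
```

```bash
python3 -m handwheel '[[1,0,6.5,0,0,0,0.1],[1.5,-0.5,7,0,0,0,0.1],[2.5,-0.5,6.3,0,0,0,0.1],[2.5,-0.5,6.3,0,0,0,0.1],[3.7,-0.7,5.7,0,0,0,0.1],[3.7,-0.8,5.6,0,0,0,0.1],[0,0,0,0,0,0,0.1],[0,0,0,0,0,0,0.1],[0,0,0,0,0,0,0.1],[0,0,0,0,0,0,0.1]]' 20
python3 - <<'E'
from h import *
b=manip.snapshot('side');cv2.imwrite('pics/s1.png',cv2.resize(b[60:260,150:350,::-1],None,fx=3,fy=3))
E
```

```text
t: 3.9
tcp_pos: [0.5582, 0.2653, 0.1139]
tool_rot: [0.1, 0.995, 0.0, 0.0]
force: [0.6, 2.8, -0.7]
finger_gap: 0.224
gripper_force: 23.4
```

View pics/s1.png

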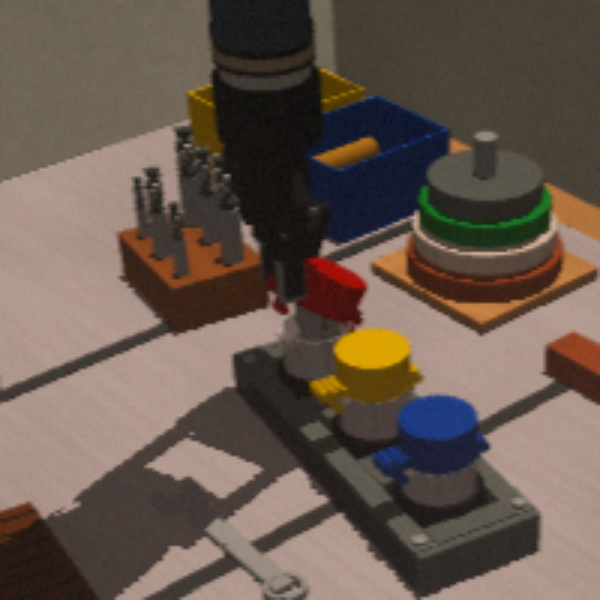

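The side crop shows the red cap ajar at about 0.6 rad in the fingers at (320,290), with little force, so I continue the arc.

```bash
python3 -m handwheel '[[9.4,-1.9,9.6,0,0,0,0.1],[11.2,-2.3,7.6,0,0,0,0.1],[12.4,-2.5,5.1,0,0,0,0.1],[13,-2.7,2.4,0,0,0,0.1],[13.4,-2.7,-0.2,0,0,0,0.1],[13,-2.7,-2.9,0,0,0,0.1],[12.2,-2.5,-5.6,0,0,0,0.1],[0,0,0,0,0,0,0.1],[0,0,0,0,0,0,0.1],[0,0,0,0,0,0,0.1]]' 20
python3 - <<'E'
from h import *
b=manip.snapshot('side');cv2.imwrite('pics/s2.png',cv2.resize(b[60:260,150:350,::-1],None,fx=3,fy=3))
E
```

```text
t: 5.2
tcp_pos: [0.6457, 0.2473, 0.1312]
tool_rot: [0.1, 0.995, 0.0, 0.003]
force: [2.3, 2.0, 4.6]
finger_gap: 0.222
gripper_force: 24.5
```

View pics/s2.png

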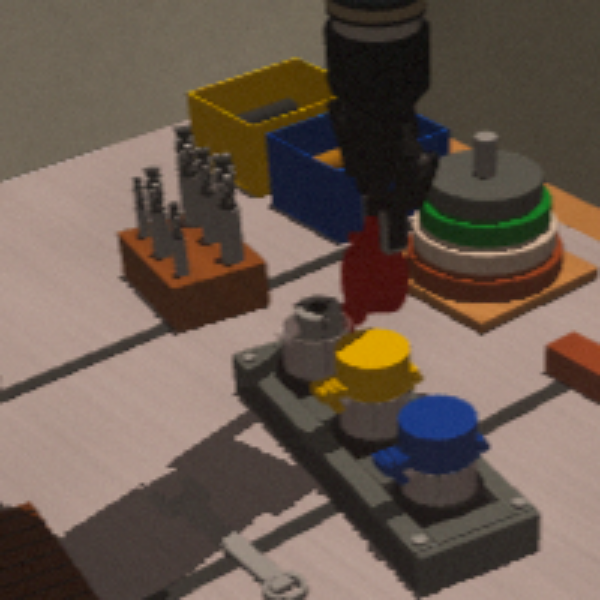

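The cap is fully open, its red underside at (375,270), and the collet's head shows in the tube at (320,310). I'll let go, rise and hover over the collet.

```bash
python3 -m handwheel '[[0,0,0,0,0,0,0.5],[0,0,0,0,0,0,0.7],[0,0,30,0,0,0,0.75],[0,0,40,0,0,0,0.75],[-30,6,20,0,0,0,0.75],[-36,8,0,0,0,0,0.75],[0,0,0,0,0,0,0.75],[0,0,0,0,0,0,0.75],[0,0,0,0,0,0,0.75],[0,0,0,0,0,0,0.75]]' 20
python3 - <<'E'
from h import *
c=manip.get_calibration('wrist');im=manip.snapshot('wrist');np.savez('w2.npz',**c)
b=manip.snapshot('side')[60:260,200:350]
cv2.imwrite('pics/w2.png',im[:,:,::-1])
t=manip.sense()['tcp_pos'];print(t)
for dz in(0,.093-t[2],-.2):print(proj('wrist',t+[0,0,dz],c))
print(proj('wrist',[.5808,.2607,.093],c),proj('wrist',[.5808,.2607,.08],c))
E
```

```text
t: 6.5
tcp_pos: [0.5773, 0.2615, 0.2193]
tool_rot: [0.101, 0.995, -0.0, -0.0]
force: [-0.7, 0.5, -0.1]
finger_gap: 0.751
gripper_force: 0.0
[0.57700317 0.261628   0.21935836]
[[310.31341603 323.71952867]]
[[310.27281271 236.99697731]]
[[310.26219991 214.3296323 ]]
[[310.04447566 242.82064965]] [[310.05202726 237.78358758]]
```

View pics/w2.png

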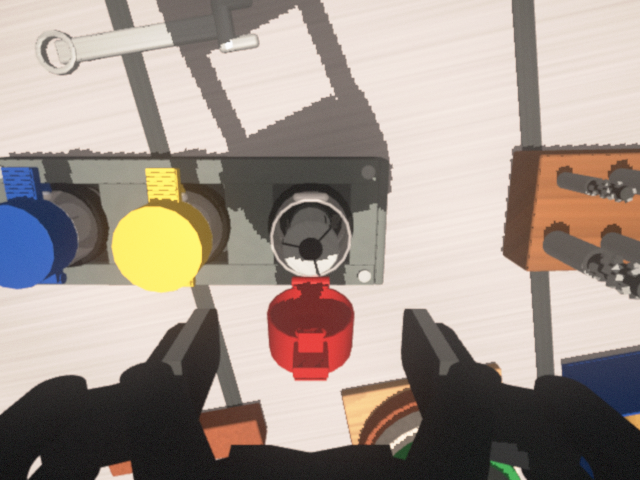

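Run:
```python
import cv2
a=cv2.imread('pics/w2.png')[180:300,250:370];cv2.imwrite('pics/w2c.png',cv2.resize(cv2.convertScaleAbs(a,alpha=1.4,beta=15),None,fx=5,fy=5,interpolation=cv2.INTER_CUBIC))
```

```text
(no output)
```

View pics/w2c.png

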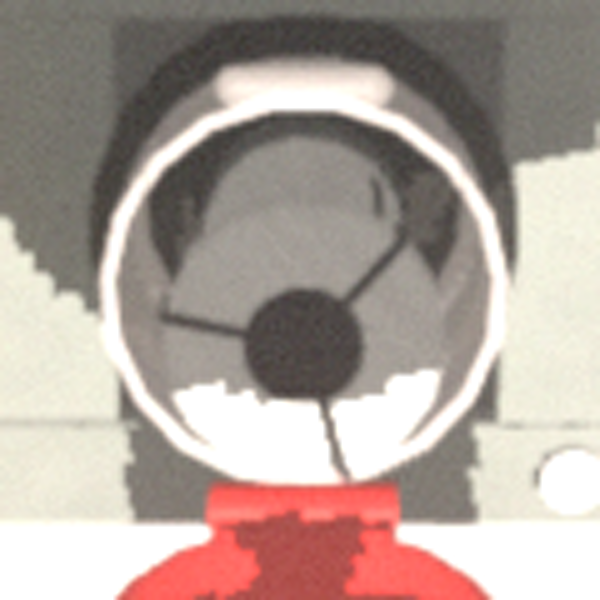

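The collet's head is a circle centred at (304,343) in the crop, which is pixel (310.8,248.6), 57 px across. The tube's rim is centred at (304,290), with the head about 15 mm above it.

Run:
```python
from h import *
c=dict(np.load('w2.npz'))
R=cv2.Rodrigues(c['rvec'])[0];print(-R.T@c['tvec'])
H=ray('wrist',(310.5,248.3),.093,c);T=ray('wrist',(310.5,237.7),.079,c)
print(H,T,'shift',1e3*(H-np.array([.577,.2616,.2194])))
```

```text
[0.50895231 0.2755149  0.3621521 ]
[0.58448681 0.2602485  0.093     ] [0.58105818 0.26095821 0.079     ] shift [   7.4868128    -1.35150457 -126.4       ]
```

```bash
python3 -m handwheel '[[7.5,-1.4,-35,0,0,0,0.75],[0,0,-45,0,0,0,0.75],[0,0,-40,0,0,0,0.7],[0,0,-18,0,0,0,0.65],[0,0,0,0,0,0,0.55],[0,0,0,0,0,0,0.4],[0,0,0,0,0,0,0.3],[0,0,0,0,0,0,0.3],[0,0,0,0,0,0,0.3],[0,0,0,0,0,0,0.3]]' 40
python3 - <<'E'
from h import *
b=manip.snapshot('side');cv2.imwrite('pics/s3.png',cv2.resize(b[110:210,200:320,::-1],None,fx=5,fy=5,interpolation=cv2.INTER_CUBIC))
E
```

```text
t: 7.85
tcp_pos: [0.5849, 0.2607, 0.0829]
tool_rot: [0.1, 0.995, 0.0, 0.001]
force: [-0.7, 0.4, 5.1]
finger_gap: 0.417
gripper_force: 41.8
```

View pics/s3.png

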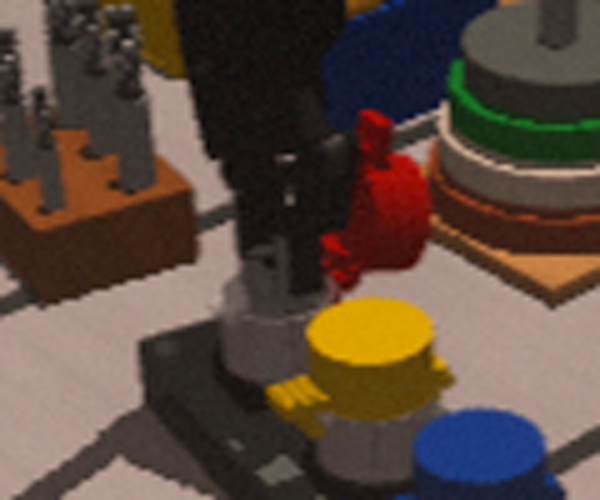

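The fingers hold the head at 35 mm, consistent with a 37.7 mm head given the same bias on the tab. Lifting.

```bash
python3 -m handwheel '[[0,0,8,0,0,0,0.3],[0,0,15,0,0,0,0.3],[0,0,20,0,0,0,0.3],[0,0,20,0,0,0,0.3],[0,0,20,0,0,0,0.3],[0,0,20,0,0,0,0.3],[0,0,20,0,0,0,0.3],[0,0,15,0,0,0,0.3],[0,0,0,0,0,0,0.3],[0,0,0,0,0,0,0.3]]' 40
```

```text
t: 9.15
tcp_pos: [0.5834, 0.2603, 0.219]
tool_rot: [0.1, 0.995, -0.0, -0.001]
force: [-0.1, -0.9, -3.0]
finger_gap: 0.418
gripper_force: 41.2
```

```bash
python3 -m handwheel '[[-4,-20,0,0,0,0,0.3],[-7,-45,0,0,0,0,0.3],[-7,-55,0,0,0,0,0.3],[-8,-55,0,0,0,0,0.3],[-8,-55,0,0,0,0,0.3],[-8,-55,0,0,0,0,0.3],[-8,-55,0,0,0,0,0.3],[-8,-55,0,0,0,0,0.3],[-6,-45,0,0,0,0,0.3],[-2,-20,0,0,0,0,0.3]]' 40
python3 - <<'E'
from h import *
b=manip.snapshot('side');cv2.imwrite('pics/s4.png',cv2.resize(b[130:380,300:500,::-1],None,fx=2.4,fy=2.4,interpolation=cv2.INTER_CUBIC))
print(manip.sense()['force'],manip.sense()['tcp_pos'])
E
```

```text
t: 10.4
tcp_pos: [0.5165, -0.2026, 0.2192]
tool_rot: [0.102, 0.995, -0.0, -0.001]
force: [0.3, 0.4, -2.8]
finger_gap: 0.419
gripper_force: 41.4
[ 0.49748774 -1.72919958 -3.08151214] [ 0.51689503 -0.2041966   0.21927061]
```

View pics/s4.png

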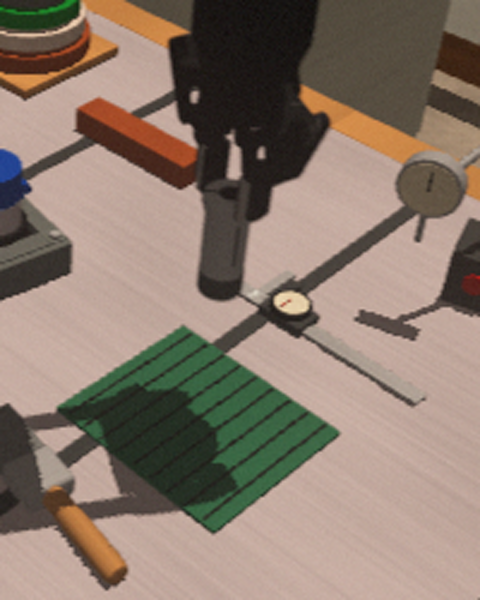

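The collet hangs upright over the mat. That picture was my eleventh, one past the limit of 10, so I'll take no more looks and go by force and numbers. Lowering.

```bash
python3 -m handwheel '[[2,3,-15,0,0,0,0.3],[0,0,-25,0,0,0,0.3],[0,0,-30,0,0,0,0.3],[0,0,-30,0,0,0,0.3],[0,0,-20,0,0,0,0.3],[0,0,-10,0,0,0,0.3],[0,0,-6,0,0,0,0.3],[0,0,-2,0,0,0,0.3],[0,0,-1,0,0,0,0.3],[0,0,0,0,0,0,0.3]]' 40
```

```text
t: 11.7
tcp_pos: [0.5204, -0.1968, 0.0813]
tool_rot: [0.1, 0.995, -0.0, 0.001]
force: [-0.6, 0.1, -2.8]
finger_gap: 0.415
gripper_force: 41.4
```

```bash
python3 -m handwheel '[[0,0,-1,0,0,0,0.3],[0,0,-1,0,0,0,0.3],[0,0,-1,0,0,0,0.3],[0,0,0,0,0,0,0.3],[0,0,0,0,0,0,0.3],[0,0,0,0,0,0,0.3],[0,0,0,0,0,0,0.3],[0,0,0,0,0,0,0.3],[0,0,0,0,0,0,0.3],[0,0,0,0,0,0,0.3]]' 40
```

```text
t: 12.95
tcp_pos: [0.5201, -0.1965, 0.0777]
tool_rot: [0.1, 0.995, -0.0, -0.0]
force: [0.6, 0.8, -3.6]
finger_gap: 0.414
gripper_force: 41.4
```

```bash
python3 -m handwheel '[[0,0,-0.5,0,0,0,0.3],[0,0,-0.5,0,0,0,0.3],[0,0,-0.5,0,0,0,0.3],[0,0,0,0,0,0,0.3],[0,0,0,0,0,0,0.3],[0,0,0,0,0,0,0.3],[0,0,0,0,0,0,0.3],[0,0,0,0,0,0,0.3],[0,0,0,0,0,0,0.3],[0,0,0,0,0,0,0.3]]' 40
```

```text
t: 14.2
tcp_pos: [0.5204, -0.1967, 0.0769]
tool_rot: [0.1, 0.995, -0.0, 0.0]
force: [-0.8, 0.6, 4.7]
finger_gap: 0.417
gripper_force: 42.4
```

The force has turned to +4.7 N, so the foot is down. Release and rise.

```bash
python3 -m handwheel '[[0,0,0,0,0,0,0.5],[0,0,0,0,0,0,0.6],[0,0,0,0,0,0,0.75],[0,0,0,0,0,0,0.75],[0,0,0,0,0,0,0.75],[0,0,10,0,0,0,0.75],[0,0,35,0,0,0,0.75],[0,0,50,0,0,0,0.75],[0,0,50,0,0,0,0.75],[0,0,0,0,0,0,0.75]]' 20
python3 - <<'E'
from h import *
a=manip.snapshot('top');b=manip.snapshot('side')
# brightness-difference blob vs initial inside mat area
for n,i in(('top',a),('side',b)):
    o=cv2.imread(f'pics/{n}0.png')[:,:,::-1].astype(int);hsv=cv2.cvtColor(i,cv2.COLOR_RGB2HSV)
    red=cv2.inRange(hsv,(0,150,60),(6,255,255))
    for P in [(.520,-.197,.004),(.520,-.197,.087)]:print(n,P,proj(n,P)[0].round(1),i[tuple(proj(n,P)[0].astype(int)[::-1])])
    k,l,st,ce=cv2.connectedComponentsWithStats(red)
    print([ (s.tolist(),c.round(0).tolist()) for s,c in zip(st[1:],ce[1:]) if s[4]>60])
p0=proj('side',(.520,-.197,.005))[0].astype(int);p1=proj('side',(.520,-.197,.085))[0].astype(int)
g=cv2.cvtColor(b,cv2.COLOR_RGB2HSV)
for r in range(p1[1]-8,p0[1]+10,4):print(r,''.join('G' if 60<h[0]<95 and h[1]>70 else '.' for h in g[r,p0[0]-22:p0[0]+22]))
E
```

```text
t: 15.45
tcp_pos: [0.5227, -0.198, 0.2264]
tool_rot: [0.1, 0.995, -0.002, 0.005]
force: [-0.4, -0.7, -0.1]
finger_gap: 0.748
gripper_force: 0.0
top (0.52, -0.197, 0.004) [375.5 234.5] [61 65 68]
top (0.52, -0.197, 0.087) [378.4 228.1] [50 47 46]
[([485, 136, 11, 17, 98], [490.0, 144.0]), ([187, 167, 23, 25, 359], [198.0, 178.0]), ([84, 270, 12, 11, 102], [90.0, 275.0])]
side (0.52, -0.197, 0.004) [382.3 305.2] [39 38 33]
side (0.52, -0.197, 0.087) [386.5 272.9] [39 34 30]
[([120, 132, 12, 11, 105], [126.0, 137.0]), ([263, 132, 24, 36, 559], [274.0, 151.0]), ([493, 244, 10, 9, 66], [497.0, 248.0]), ([580, 303, 23, 13, 192], [591.0, 309.0])]
265 ............................................
269 ...........GGGGGGG..........................
273 .....GGGGGG...GG............................
277 GGGGGG..GGGGGGGGG...........................
281 ..GGGGGGGGGGG..GG...................GGG.....
285 GGGGGGG..GGGGGGGG...................GGGGGGGG
289 ...GGGGGGGGGGGG...................GGGGGGGGG.
293 .................................GGGG..GGGGG
297 .................................GGGGGGGGGGG
301 ................................GGGGGGGG..GG
305 ................................GG..GGGGGGGG
309 ...............................GGGGGGGGGGGG.
313 ..............................GGGGGGG..GGGGG
```

The side view shows a grey upright block about 18 px wide with green on both sides, so the collet is standing on the mat, and the cap is still open. I'll go back to the tab where I let it go.

```bash
python3 -m handwheel '[[10,35,0,0,0,0,0.6],[15,55,0,0,0,0,0.6],[15,55,0,0,0,0,0.6],[15,55,0,0,0,0,0.6],[15,55,0,0,0,0,0.6],[15,55,0,0,0,0,0.6],[15,55,0,0,0,0,0.6],[13,50,0,0,0,0,0.6],[10,28,0,0,0,0,0.6],[0,0,0,0,0,0,0.6]]' 20
```

```text
t: 16.8
tcp_pos: [0.642, 0.2485, 0.2185]
tool_rot: [0.099, 0.995, -0.001, -0.002]
force: [0.3, -0.6, 0.6]
finger_gap: 0.601
gripper_force: 0.0
```

```bash
python3 -m handwheel '[[3.5,-1,-25,0,0,0,0.6],[0,0,-30,0,0,0,0.6],[0,0,-24,0,0,0,0.6],[0,0,-8,0,0,0,0.5],[0,0,0,0,0,0,0.3],[0,0,0,0,0,0,0.3],[0,0,0,0,0,0,0.15],[0,0,0,0,0,0,0.15],[0,0,0,0,0,0,0.1],[0,0,0,0,0,0,0.1]]' 20
```

```text
t: 18.05
tcp_pos: [0.648, 0.2463, 0.1355]
tool_rot: [0.1, 0.995, 0.001, 0.002]
force: [2.7, 4.9, 5.7]
finger_gap: 0.223
gripper_force: 19.9
```

```bash
python3 -m handwheel '[[-12.2,2.5,5.6,0,0,0,0.1],[-13,2.7,2.9,0,0,0,0.1],[-13.4,2.7,0.2,0,0,0,0.1],[-13,2.7,-2.4,0,0,0,0.1],[-12.4,2.5,-5.1,0,0,0,0.1],[-11.2,2.3,-7.6,0,0,0,0.1],[-9.4,1.9,-9.6,0,0,0,0.1],[0,0,0,0,0,0,0.1],[0,0,0,0,0,0,0.1],[0,0,0,0,0,0,0.1]]' 20
```

```text
t: 19.3
tcp_pos: [0.5615, 0.264, 0.1184]
tool_rot: [0.1, 0.995, 0.001, -0.0]
force: [0.5, 6.3, 2.9]
finger_gap: 0.221
gripper_force: 27.3
```

```bash
python3 -m handwheel '[[-3.7,0.8,-5.6,0,0,0,0.1],[-3.7,0.7,-5.7,0,0,0,0.1],[-2.5,0.5,-6.3,0,0,0,0.1],[-2.5,0.5,-6.3,0,0,0,0.1],[0,0,0,0,0,0,0.1],[0,0,0,0,0,0,0.3],[0,0,0,0,0,0,0.5],[0,0,0,0,0,0,0.5],[0,0,40,0,0,0,0.5],[0,0,40,0,0,0,0.3]]' 20
python3 - <<'E'
from h import *
a=manip.snapshot('side')
hsv=cv2.cvtColor(a,cv2.COLOR_RGB2HSV);red=cv2.inRange(hsv,(0,150,60),(6,255,255))
k,l,st,ce=cv2.connectedComponentsWithStats(red)
print([ (s.tolist(),c.round(0).tolist()) for s,c in zip(st[1:],ce[1:]) if s[4]>60]); print(manip.sense()['tcp_pos'])
for th in(0,.1,.2,.3,.4):
  f=.079*np.cos(th)-.010*np.sin(th);z=.080+.010*np.cos(th)+.079*np.sin(th)
  ex=np.array([.9798,-.1999]);p=np.array([.581,.2608])+ex*(.031-f);print(th,proj('side',[*p,z])[0].round(1))
cap=(red[140:190,235:272]>0)
for i,r in enumerate(cap):print(140+i,''.join('#' if v else '.' for v in r))
E
```

```text
t: 20.55
tcp_pos: [0.5491, 0.2645, 0.1744]
tool_rot: [0.101, 0.995, -0.001, -0.001]
force: [1.2, 0.5, 0.4]
finger_gap: 0.312
gripper_force: 0.0
[([120, 132, 12, 11, 103], [126.0, 137.0]), ([234, 149, 36, 25, 525], [254.0, 161.0]), ([493, 244, 10, 9, 67], [497.0, 248.0]), ([580, 304, 23, 12, 180], [591.0, 309.0])]
[0.55259404 0.26560312 0.18052685]
0 [235.2 168.9]
0.1 [235.4 165.7]
0.2 [236.  162.6]
0.3 [236.9 159.4]
0.4 [238.1 156.2]
140 .....................................
141 .....................................
142 .....................................
143 .....................................
144 .....................................
145 .....................................
146 .....................................
147 .....................................
148 .....................................
149 ...............#######...............
150 ............##############...........
151 ..........###################........
152 ..........#####################......
153 ..........######################.....
154 ..........#######################....
155 ..........##.###############
[... 737 characters left out ...]
............................
174 .....................................
175 .....................................
176 .....................................
177 .....................................
178 .....................................
179 .....................................
180 .....................................
181 .....................................
182 .....................................
183 .....................................
184 .....................................
185 .....................................
186 .....................................
187 .....................................
188 .....................................
189 .....................................
```

The tab's tip is at row 162, which puts the cap about 0.2 rad ajar. I'll shut the fingers and press on the tab, clear of the hood.

```bash
python3 -m handwheel '[[-6,2,0,0,0,0,0],[-6,1.5,0,0,0,0,0],[0,0,-10,0,0,0,0],[0,0,-20,0,0,0,0],[0,0,-20,0,0,0,0],[0,0,-15,0,0,0,0],[0,0,-8,0,0,0,0],[0,0,-2,0,0,0,0],[0,0,-1,0,0,0,0],[0,0,0,0,0,0,0]]' 20
```

```text
t: 21.85
tcp_pos: [0.5381, 0.2689, 0.0988]
tool_rot: [0.1, 0.995, 0.0, 0.001]
force: [-0.4, -0.2, -0.0]
finger_gap: -0.003
gripper_force: 0.1
```

```bash
python3 -m handwheel '[[2,0,-1,0,0,0,0],[0,0,-1,0,0,0,0],[0,0,-1,0,0,0,0],[0,0,-1,0,0,0,0],[0,0,-1,0,0,0,0],[0,0,-0.5,0,0,0,0],[0,0,0,0,0,0,0],[0,0,0,0,0,0,0],[0,0,0,0,0,0,0],[0,0,0,0,0,0,0]]' 20
```

```text
t: 23.1
tcp_pos: [0.5399, 0.2688, 0.0927]
tool_rot: [0.1, 0.995, 0.0, 0.0]
force: [-0.1, -0.1, 0.4]
finger_gap: 0.001
gripper_force: 0.0
```

```bash
python3 -m handwheel '[[0,0,-0.5,0,0,0,0],[0,0,-0.5,0,0,0,0],[0,0,-0.5,0,0,0,0],[0,0,-0.5,0,0,0,0],[0,0,0,0,0,0,0],[0,0,0,0,0,0,0],[0,0,0,0,0,0,0],[0,0,0,0,0,0,0],[0,0,0,0,0,0,0],[0,0,0,0,0,0,0]]' 20
```

```text
t: 24.35
tcp_pos: [0.5396, 0.2688, 0.0908]
tool_rot: [0.1, 0.995, -0.0, 0.0]
force: [-0.5, -0.0, 0.1]
finger_gap: 0.002
gripper_force: 0.0
```

```bash
python3 -m handwheel '[[0,0,-0.5,0,0,0,0],[0,0,-0.5,0,0,0,0],[0,0,-0.5,0,0,0,0],[0,0,-0.5,0,0,0,0],[0,0,0,0,0,0,0],[0,0,0,0,0,0,0],[0,0,0,0,0,0,0],[0,0,0,0,0,0,0],[0,0,0,0,0,0,0],[0,0,0,0,0,0,0]]' 20
python3 - <<'E'
from h import *
a=manip.snapshot('side');o=cv2.imread('pics/side0.png')[:,:,::-1]
for n,i in(('t0',o),('now',a)):
  red=cv2.inRange(cv2.cvtColor(i,cv2.COLOR_RGB2HSV),(0,150,60),(6,255,255))>0
  print(n)
  for r in range(148,180):print(r,''.join('#' if v else '.' for v in red[r,228:276]))
E
```

```text
t: 25.6
tcp_pos: [0.5396, 0.2688, 0.0888]
tool_rot: [0.1, 0.995, 0.0, 0.0]
force: [-0.8, -0.2, -0.2]
finger_gap: -0.003
gripper_force: 0.0
t0
148 ................................................
149 ................................................
150 ................................................
151 ......................#########.................
152 ...................################.............
153 .................###################............
154 ................#####################...........
155 ...............#######################..........
156 ...............#######################..........
157 ...............#######################..........
158 ...............#######################..........
159 ...............#######################..........
160 ...............#######################..........
161 ...............#######################..........
162 ...............##.######################........
163 ................#.###############.#######.......
164 ................#.#################.#.###.......
165 ...............#########.#################......
166 
[... 1737 characters left out ...]
#####......
167 ................############.############.......
168 ................########################........
169 ...............######.###.#####.######..........
170 ............#########################...........
171 .........################.#.########............
172 .........#####.##.##.##########.##..............
173 ..........######.....#####.#####................
174 .............###................................
175 .............###................................
176 ..............###...............................
177 ................................................
178 ................................................
179 ................................................
```

The tongue's lowest rows (174–176) match the start, so the cap is nearly shut. I'll keep pressing until the stop is felt.

```bash
python3 -m handwheel '[[0,0,-0.5,0,0,0,0],[0,0,-0.5,0,0,0,0],[0,0,-0.5,0,0,0,0],[0,0,0,0,0,0,0],[0,0,0,0,0,0,0],[0,0,0,0,0,0,0],[0,0,0,0,0,0,0],[0,0,0,0,0,0,0],[0,0,0,0,0,0,0],[0,0,0,0,0,0,0]]' 20
```

```text
t: 26.9
tcp_pos: [0.5396, 0.2689, 0.0881]
tool_rot: [0.1, 0.995, 0.0, 0.0]
force: [-2.1, 0.1, 6.3]
finger_gap: -0.001
gripper_force: 3.1
```

```bash
python3 -m handwheel '[[0,0,-0.5,0,0,0,0],[0,0,-0.5,0,0,0,0],[0,0,0,0,0,0,0],[0,0,0,0,0,0,0],[0,0,0,0,0,0,0],[0,0,0,0,0,0,0],[0,0,0,0,0,0,0],[0,0,0,0,0,0,0],[0,0,0,0,0,0,0],[0,0,0,0,0,0,0]]' 20
```

```text
t: 28.15
tcp_pos: [0.5396, 0.2689, 0.0878]
tool_rot: [0.1, 0.995, 0.0, 0.0]
force: [-3.6, 0.1, 9.5]
finger_gap: 0.001
gripper_force: 5.0
```

```bash
python3 -m handwheel '[[0,0,-0.7,0,0,0,0],[0,0,-0.7,0,0,0,0],[0,0,-0.6,0,0,0,0],[0,0,0,0,0,0,0],[0,0,0,0,0,0,0],[0,0,0,0,0,0,0],[0,0,0,0,0,0,0],[0,0,0,0,0,0,0],[0,0,0,0,0,0,0],[0,0,0,0,0,0,0]]' 20
```

```text
t: 29.4
tcp_pos: [0.5395, 0.2691, 0.0871]
tool_rot: [0.1, 0.995, 0.0, 0.0]
force: [-4.3, -1.7, 17.7]
finger_gap: 0.0
gripper_force: 8.7
```

17.7 N is above the 12 N the catch needs, and the tab is against a hard stop at 87–88 mm (rim about 78 plus 10). I'll retreat and compare with the start picture.

```bash
python3 -m handwheel '[[0,0,4,0,0,0,0],[0,0,20,0,0,0,0],[-20,5,40,0,0,0,0],[-40,10,40,0,0,0,0],[-40,10,30,0,0,0,0],[-30,40,0,0,0,0,0],[-20,50,0,0,0,0,0],[0,50,0,0,0,0,0],[0,0,0,0,0,0,0],[0,0,0,0,0,0,0]]' 20
python3 - <<'E'
from h import *
for n,(y0,y1,x0,x1) in(('side',(145,255,225,335)),('top',(175,255,165,305))):
  a=manip.snapshot(n);o=cv2.imread(f'pics/{n}0.png')[:,:,::-1]
  for name,lo,hi in(('red',(0,150,60),(6,255,255)),('yel',(20,150,60),(30,255,255)),('blu',(105,130,50),(120,255,255))):
    A,B=[cv2.inRange(cv2.cvtColor(i,cv2.COLOR_RGB2HSV),lo,hi)[y0:y1,x0:x1]>0 for i in(o,a)]
    w=[np.argwhere(M) for M in(A,B)];print(n,name,[(len(v),v.mean(0).round(2),v.min(0),v.max(0)) for v in w],(A^B).sum())
  p=proj(n,(.520,-.197,.087))[0].astype(int);print(a[p[1],p[0]])
  d=np.abs(a.astype(int)-o).sum(2)
  for t,P in(('wr',(.422,.161)),('cal',(.67,-.208)),('br',(.38,-.173))):
    u=proj(n,(*P,.01))[0].astype(int);print(t,d[u[1]-12:u[1]+12,u[0]-30:u[0]+30].mean().round(1))
print(manip.sense()['force'],manip.sense()['tcp_pos'])
E
```

```text
t: 30.65
tcp_pos: [0.3891, 0.4331, 0.2176]
tool_rot: [0.1, 0.995, -0.001, -0.001]
force: [-0.1, -0.5, 0.4]
finger_gap: -0.001
gripper_force: 0.0
side red [(564, array([17.9 , 29.33]), array([ 6, 10]), array([ 31, 108])), (580, array([17.61, 30.49]), array([3, 6]), array([ 31, 107]))] 62
side yel [(585, array([37.06, 47.18]), array([24, 28]), array([52, 64])), (567, array([36.82, 47.29]), array([24, 28]), array([52, 65]))] 92
side blu [(393, array([56.49, 68.04]), array([47, 49]), array([71, 86])), (397, array([56.55, 68.31]), array([47, 49]), array([70, 86]))] 28
[35 32 30]
wr 8.3
cal 8.0
br 8.0
top red [(496, array([25.75, 27.51]), array([12, 16]), array([44, 39])), (495, array([25.75, 27.52]), array([13, 16]), array([44, 39]))] 5
top yel [(513, array([34.45, 65.36]), array([21, 54]), array([53, 77])), (517, array([34.54, 65.41]), array([21, 54]), array([53, 77]))] 10
top blu [(434, array([ 42.48, 103.29]), array([30, 93]), array([ 61, 114])), (431, array([ 42.51, 103.31]), array([30, 93]), array([ 61, 114]))] 5
[52 50 48]
wr 8.7
cal 9.3
br 8.0
[-0.61408629 -0.06544206  0.28300766] [0.38947113 0.43245009 0.21789128]
```

Run:
```python
from h import *
a=manip.snapshot('side');o=cv2.imread('pics/side0.png')[:,:,::-1]
A,B=[cv2.inRange(cv2.cvtColor(i,cv2.COLOR_RGB2HSV),(0,150,60),(6,255,255))[145:180,230:272]>0 for i in(o,a)]
for M in(A,B):
  v=np.argwhere(M[:,:14]);print(len(v),v.mean(0),v.min(0),v.max(0));w=np.argwhere(M);print(len(w),w.mean(0),w.min(0))
print((A^B).sum())
if abs(np.argwhere(A[:,:14]).mean(0)-np.argwhere(B[:,:14]).mean(0))[0]<.7: print(manip.sign_off())
```

```text
76 [23.88157895 10.30263158] [10  5] [31 13]
551 [18.07985481 22.92014519] [6 5]
73 [23.80821918 10.23287671] [10  5] [31 13]
549 [18.01457195 22.99453552] [6 5]
22
the job is handed in; nothing more can be done
None
```

I handed the job in at about 31 s: the red cap is shut (pressed with about 18 N; the images match the start), the collet stands on the green mat and the other caps and tools look unmoved, but I viewed 11 pictures against the limit of 10, and no verdict came back.

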